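Press a row of border glass home against the batten with a straightedge

ROBOT

A 6-joint arm with a two-finger parallel gripper is mounted at the origin on the work surface. World frame = base frame: x ahead of the robot, y to its left, z up, the work surface at z = 0. Lengths are in m, angles in rad, forces in N, time in s.
With the tool pointing down it reaches from about 0.4 to 0.925 m from the base axis. Payload 12.5 kg.
Tool frame: the origin (TCP) lies where the fingers leave the gripper's body, on its centre line; the fingertips stand 78 mm ahead of it and the grasp point (between the pads) lies 59 mm ahead of it (robot.tip_extent is the distance from the TCP to the fingertips, in m); z points along the fingers, y is the direction in which the jaws open and shut (so a half turn about z gives the same grasp; the last joint's range is limited). The gripper opens to 95 mm and grips with 3 to 60 N. Pads are 20 mm wide; open, the fingers measure 119 mm over their backs; the gripper's body (75 mm by 180 mm) begins 59 mm behind the grasp point.
Start: joints at [1.023, 0.491, 1.559, -0, 1.092, -0.106], TCP at [0.267, 0.565, 0.292] pointing down, gripper open.
Joint ranges: [-3.1, 3.1], [-0.84, 2.19], [0.05, 2.79], [-1.13, 4.28], [0.06, 2.93], [-2.69, 2.69]. Speed limits (rad/s): [2.22, 2.22, 2.79, 3.14, 3.14, 3.14].

INTERFACE

Orientations are given as a unit quaternion [w, x, y, z].
In Python, from bench import robot gives the robot as it stands.
- The arm moves only by the shell command python3 -m crank 'ROWS' [FORCE]. ROWS is JSON, one flat list of numbers, 5 for each row, row after row: the finger opening in mm, from 0 to 95.1, then the shift along the tool's x, y, z in mm, then the turn about the tool's z in degrees. A call has 1 to 8 rows; each row shifts and turns the commanded pose from where the row before left it, along the tool's axes as they then stand; what a row does not reach is not made up. A row lasts 1/12 s, in which the tool goes at most 41.7 mm and 7.16 degrees, less where a joint would pass 70% of its speed; a pose out of reach is approached as far as the arm can. A call is refused whole if a number of a shift passes 41.7 or a number of a turn 7.16, either way. A call with a gripper value outside its range is refused whole. The fingers move at their own pace and stop on an object; FORCE is the grip in N (left out, the last holds). Time passes only in rows, so rows that do not move let the fingers close. It gives the time, the measured TCP pose, the force and the opening at its end, in the units of the state.
- robot.read_state(): the state, without advancing time (a new reading comes with each control period).
- robot.grab_frame(name): name is "scene" or "top" or "wrist"; returns (picture, depth): 480x640x3 uint8, red, green, blue; 480x640 float32, m along the optical axis (not along the pixel's ray), 0 where there is no reading.
- robot.camera_model(name): a dict with "fov_y" (degrees; the focal length in pixels is half the picture's height over the tangent of half this angle, whatever the lens; pixels are square), "cx", "cy" (the principal point, pixels), "rvec" (rotation vector, rad) and "tvec" (3), from world to camera coordinates, as OpenCV has them. Camera axes: x right, y down, z forward; pixel columns grow to the right and rows downward; lengths in m; the calibration is good to about 2 mm. A picture is of the moment at which its call begins: read the wrist's pose just before it. camera_model takes no time and is no camera call; for the wrist camera it gives the pose at the moment of the call.
- robot.close_job(): hands the job in, once; it reports no verdict.
Trained networks look in the newest picture that a camera, given by its name, has taken for a name from the list of things; names that differ only in an ending like _2 or _b are one class to them, and where a whole thing is asked for, a point or a joint stands for the part that bears it (a point fixed in the world has none). Each returns a list of dicts, best first, with "conf" (0 to 1); they miss things now and then, are a little off and sometimes report something else, mostly with a low value. They report only what shows in the picture. A call takes as long as a camera call. They do not tell look-alikes from the thing itself.
- robot.spot_in(camera, query): "at" ([x, y, z] in m, in world coordinates, good to about 4 mm: the middle of the surface that is visible of it).
- robot.masks_of(camera, query): "pixels" (480x640 bool, what is visible of it).
The state is a dict: "clock": time; "joints": joint angles; "qvel": joint speeds; "joint_torque": joint torques, N m; "eef_pos": TCP position; "ee_rot": TCP orientation; "contact_force": force on the tool from outside, world axes, zero at the start; "wrist_torque": the same for the moment, N m; "gripper_width": opening from 0.0 (shut) to 1.0 (fully open).
Only numpy, scipy, OpenCV 4.12 (cv2) and the standard library are available. Lean on these libraries where they do the work, as an engineer would, in place of code of your own. Each camera call takes 0.05 s, during which the arm holds its last target. There are 200 camera calls.

TASK

Take the straightedge by its wooden grip and with its edge slide the four slabs of border glass up to the black margin strip along the batten, then press the row home against it for a moment with about 10 N, so that all four sit flush, square and in one straight line; never press it with more than 15 N and touch the glass only with the straightedge, for its edges chip. Then lay the straightedge back flat along the middle of its cork mat, set down and not dropped, and let go; leave the jar, pliers and tin alone.

Things in the scene. Friction and masses are not known exactly. Their poses are not given: they have to be found in the camera images.
- straightedge_grip (a point): Grip point of the loose straightedge: aluminium bar 290 (x) by 36 (y) by 12 mm high, straight edges on both long sides; brown wooden grip on its middle, 110 long, 20 thick, from 12 to 64 mm above the underside. Point: centre line, mid-length, 48 mm above the underside (held there, fingertips clear the glass). 0.34 kg, balanced here; may twist in the fingers under load. Starts on the cork mat.
- mat: Fixed cork mat on the bench, the straightedge's place: 330 mm (its x) by 70 mm (its y), 4 mm thick; origin at the centre of its underside, on the bench.
- layout_board: Fixed plywood layout board with a white paper drawing, 340 mm (its x, along the row) by 300 mm (its y), 12 mm thick; origin at the centre of its underside, on the bench. The glass slides on its top.
- batten: Wooden batten fixed on the board, 300 (x) by 30 (y) by 18 mm high, nail heads to 24 mm; origin: centre of its underside, on the board's top. On its -y side it carries the black margin strip, 284 long, 8 thick, 16 high, rigid, parallel, set by packers: its glass-side face is anywhere from 23 to 33 mm from the origin (not reported; feel for it). Push glass along +y.
- glass1_center (a point): Centre (half-way up) of loose glass piece 1 (blue). All four are equal rigid blocks, 56 mm along the row (x), 62 mm towards the batten (y), 22 mm thick, about 0.19 kg, lying on the board; sliding all four takes some 2 to 7 N. Pieces 1 to 4 follow each other along the batten's +x about 66 mm apart, gaps of a few mm; each starts 6 to 40 mm short of the margin strip, a little turned.
- glass2_center (a point): Centre (half-way up) of loose glass piece 2 (amber). All four are equal rigid blocks, 56 mm along the row (x), 62 mm towards the batten (y), 22 mm thick, about 0.19 kg, lying on the board; sliding all four takes some 2 to 7 N. Pieces 1 to 4 follow each other along the batten's +x about 66 mm apart, gaps of a few mm; each starts 6 to 40 mm short of the margin strip, a little turned.
- glass3_center (a point): Centre (half-way up) of loose glass piece 3 (green). All four are equal rigid blocks, 56 mm along the row (x), 62 mm towards the batten (y), 22 mm thick, about 0.19 kg, lying on the board; sliding all four takes some 2 to 7 N. Pieces 1 to 4 follow each other along the batten's +x about 66 mm apart, gaps of a few mm; each starts 6 to 40 mm short of the margin strip, a little turned.
- glass4_center (a point): Centre (half-way up) of loose glass piece 4 (red). All four are equal rigid blocks, 56 mm along the row (x), 62 mm towards the batten (y), 22 mm thick, about 0.19 kg, lying on the board; sliding all four takes some 2 to 7 N. Pieces 1 to 4 follow each other along the batten's +x about 66 mm apart, gaps of a few mm; each starts 6 to 40 mm short of the margin strip, a little turned.
- flux_jar: Bystander: amber jar with black lid, 46 mm across, 52 mm high, on the board behind the batten; origin at the centre of its underside.
- pliers: Bystander: red-handled pliers, about 140 mm long, 12 mm high, on the board behind the batten; origin at the middle of their underside.
- nail_tin: Bystander: small steel tin, 42 mm across, 34 mm high, on the board behind the batten; origin at the centre of its underside.
There are look-alikes about, which are no part of the job. What is shaped like the part that bears glass3_center but yellow is not meant. Of the things that look like the part that bears glass1_center, the smaller one is meant.

How it is judged:
By the outcome, as a careful person would: the job done as asked, in the order asked, and still so for the second after the job is handed in, with the robot touching nothing.
It also fails if it takes over 64 s, if anything falls off the work surface, if the arm or the gripper's body presses on something with over 40 N, if the wrist force passes 120 N, or if a joint passes its speed limit or range.

## Working session

There is one attempt and no reset: what is moved stays moved. The work goes in short steps, Python scripts to look and compute and a shell command to move; the robot and the scene stay as the last step left them, time stands still between calls to the robot, and variables do not carry over. Pictures are saved under pics/ and viewed, about 8 in all and at most 12, crops included, and the job is handed in when it is done.

```bash
mkdir -p pics; ls; cat > h.py <<'E'
from bench import robot
import numpy as np, cv2
def cam(n):
    m=robot.camera_model(n); f=240/np.tan(np.radians(m["fov_y"])/2)
    R=cv2.Rodrigues(np.array(m["rvec"],float))[0]; return m,f,R,np.array(m["tvec"],float)
def w(c,u,v,d):
    m,f,R,t=c; u,v,d=map(np.asarray,(u,v,d))
    p=np.stack([(u-m["cx"])/f*d,(v-m["cy"])/f*d,d],-1); return (p-t)@R
def onplane(c,u,v,z):
    m,f,R,t=c; o=-R.T@t; r=R.T@np.array([(u-m["cx"])/f,(v-m["cy"])/f,1]); return o+r*(z-o[2])/r[2]
def proj(c,P):
    m,f,R,t=c; q=R@np.asarray(P)+t; return q[:2]/q[2]*f+[m["cx"],m["cy"]]
E
python3 - <<'E'
from h import *
s=robot.read_state();print(s)
for n in("scene","top"):
    p,d=robot.grab_frame(n);cv2.imwrite(f"pics/{n}.png",p[...,::-1]);print(robot.camera_model(n))
    np.save(n,d)
    for q in["straightedge_grip","mat","layout_board","batten","glass1_center","glass2_center","glass3_center","glass4_center"]:
        print(n,q,[(np.round(r["at"],3).tolist(),round(r["conf"],2),proj(cam(n),r["at"]).round().tolist()) for r in robot.spot_in(n,q)])
E
```

```text
pics
{'clock': 0.0, 'joints': array([ 1.02338061e+00,  4.91551595e-01,  1.55942163e+00, -9.86521824e-07,
        1.09168919e+00, -1.05585812e-01]), 'qvel': array([ 1.82751794e-05, -1.45829230e-03,  6.57261229e-04,  2.83227880e-05,
        2.07362580e-04,  2.10124072e-04]), 'joint_torque': array([-2.45457377e-03, -6.12645364e+01, -2.58175778e+01,  6.91493042e-02,
        4.84142359e-02, -1.17011668e-04]), 'eef_pos': array([0.26714224, 0.56487072, 0.29167623]), 'ee_rot': array([-1.71137027e-04,  2.19122179e-01,  9.75697281e-01, -5.06760261e-04]), 'contact_force': array([-0.47263028,  0.12119138,  0.90225589]), 'wrist_torque': array([0.04380203, 0.01807527, 0.00312687]), 'gripper_width': 1.0002678233362465}
{'fov_y': 43.81617461881591, 'cx': 316.2675673515853, 'cy': 235.5772518864873, 'rvec': array([ 1.21636463,  2.24185756, -1.03248371]), 'tvec': array([ 0.30227086, -0.20857388,  1.60874051])}
scene straightedge_grip [([0.57, 0.164, 0.019], 0.9, [381.0, 311.0]), ([0.647, -0.165, 0.034], 0.37, [225.0, 266.0])]
scene mat [([0.556, 0.178, 0.003], 0.97, [390.0, 315.0]), ([0.412, -0.048, 0.
[... 638 characters left out ...]
5483958,  0.46584312,  0.88710822])}
top straightedge_grip [([0.522, 0.146, 0.021], 0.88, [211.0, 217.0])]
top mat [([0.489, 0.161, 0.007], 0.72, [205.0, 234.0])]
top layout_board [([0.537, -0.166, 0.013], 0.92, [366.0, 207.0])]
top batten [([0.531, -0.097, 0.031], 0.58, [332.0, 208.0])]
top glass1_center [([0.445, -0.173, 0.032], 0.58, [372.0, 251.0])]
top glass2_center [([0.507, -0.174, 0.036], 0.87, [371.0, 219.0])]
top glass3_center [([0.575, -0.179, 0.037], 0.96, [373.0, 185.0]), ([0.561, -0.407, 0.026], 0.67, [486.0, 191.0]), ([0.534, -0.166, 0.012], 0.56, [366.0, 208.0]), ([0.637, -0.169, 0.033], 0.27, [366.0, 156.0])]
top glass4_center [([0.637, -0.169, 0.039], 0.65, [367.0, 155.0])]
```

```bash
sleep 1
```

```text
(no output)
```

View pics/top.png

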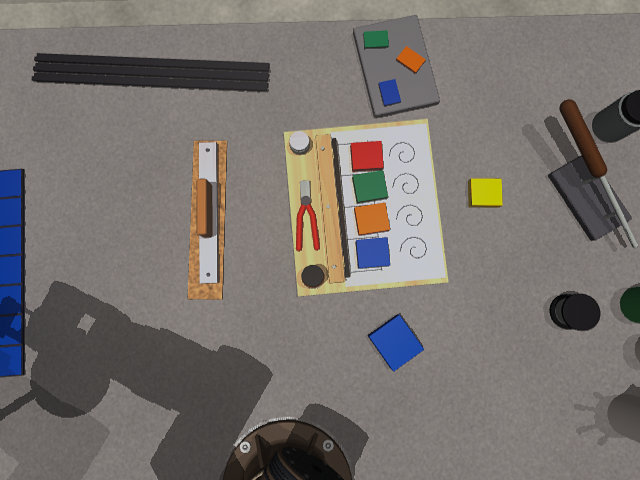

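View pics/scene.png

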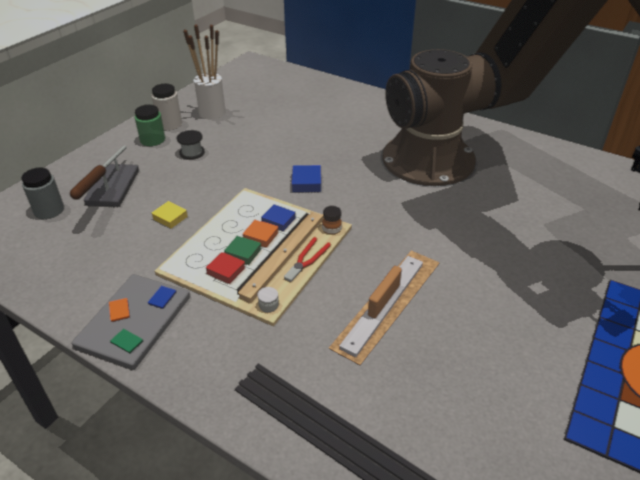

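Top view: the row on the board is blue (373,252), amber (372,219), green (370,187) and red (367,156). Look-alikes are the larger blue slab at (397,342), off the board, and the yellow one at (486,192). The meant ones are on the board: the smaller blue and the green. The next step measures the poses and confirms this in a crop.

```bash
cat > m.py <<'E'
from h import *
def rect(n,mask,d,zlo,zhi):
    c=cam(n); v,u=np.nonzero(mask&(d>0)); P=w(c,u,v,d[v,u]); P=P[(P[:,2]>zlo)&(P[:,2]<zhi)]
    if len(P)<20: return None
    (x,y),(a,b),an=cv2.minAreaRect((P[:,:2]*1000).astype(np.float32))
    if a<b: a,b,an=b,a,an-90
    return [round(float(t),1) for t in (x,y,a,b,(an+90)%180-90,np.median(P[:,2])*1000)]
def hsv(p): return cv2.cvtColor(p,cv2.COLOR_RGB2HSV)
E
python3 - <<'E'
from m import *
p,d=robot.grab_frame("top")
cv2.imwrite("pics/crop.png",cv2.resize(p[100:380,180:500,::-1],None,fx=2,fy=2,interpolation=cv2.INTER_CUBIC))
for q,z0,z1 in[("straightedge_grip",.008,.03),("straightedge_grip",.055,.09),("mat",.001,.008),("layout_board",.008,.016),("batten",.024,.034),("glass1_center",.027,.045),("glass2_center",.027,.045),("glass3_center",.027,.045),("glass4_center",.027,.045)]:
    for r in robot.masks_of("top",q): print(q,round(r["conf"],2),rect("top",r["pixels"],d,z0,z1))
E
```

```text
straightedge_grip 0.76 [535.1, 153.1, 290.6, 38.3, 0.6, 16.0]
straightedge_grip 0.76 [534.1, 152.7, 108.8, 19.4, 1.1, 67.3]
mat 0.82 [522.5, 156.8, 328.4, 71.8, -1.5, 4.0]
layout_board 0.9 [540.5, -162.9, 340.8, 300.4, 4.1, 12.1]
batten 0.67 [535.0, -98.2, 298.7, 40.9, 4.0, 29.5]
glass1_center 0.81 [441.7, -174.7, 62.3, 56.2, -86.4, 33.8]
glass1_center 0.61 [267.1, -213.4, 81.2, 73.1, 33.5, 29.0]
glass2_center 0.89 [509.5, -175.6, 62.4, 56.7, -82.3, 33.6]
glass2_center 0.3 [665.2, -34.2, 37.2, 36.9, -54.9, 42.4]
glass3_center 0.86 None
glass3_center 0.76 [574.8, -174.0, 62.1, 56.7, -82.0, 33.7]
glass4_center 0.61 [635.3, -170.1, 64.8, 61.9, 2.6, 33.7]
```

View pics/crop.png

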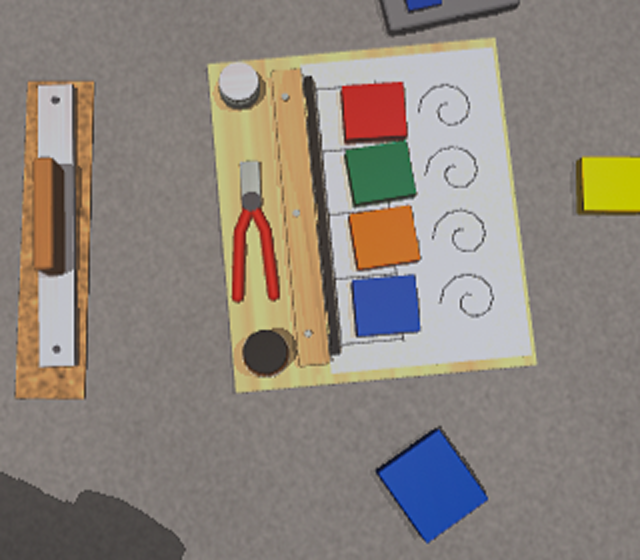

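The crop confirms it: the smaller blue slab on the board and the green one in the row are the right pieces, and the big blue and yellow ones are decoys. Now I turn the tool and move over the grip.

```bash
python3 -m crank '[95,0,0,0,-6.6, 95,0,0,0,-6.6, 95,0,0,0,-6.6, 95,0,0,0,-6.6]' 40
python3 -m crank '[95,-16.3,-26,5.75,0, 95,-16.3,-26,5.75,0, 95,-16.3,-26,5.75,0, 95,-16.3,-26,5.75,0, 95,-16.3,-26,5.75,0, 95,-16.3,-26,5.75,0, 95,-16.3,-26,5.75,0, 95,-16.3,-26,5.75,0]'
python3 -m crank '[95,-16.3,-26,5.75,0, 95,-16.3,-26,5.75,0, 95,-16.3,-26,5.75,0, 95,-16.3,-26,5.75,0, 95,-16.3,-26,5.75,0, 95,-16.3,-26,5.75,0, 95,-16.3,-26,5.75,0, 95,-16.3,-26,5.75,0]'
python3 -m crank '[95,0,0,0,0,95,0,0,0,0]'
cat >> m.py <<'E'
def go(x,y,z,yaw):
    "tool shift mm / turn deg to reach TCP (mm) with tool-y heading yaw deg; print state"
    from scipy.spatial.transform import Rotation as Ro
    s=robot.read_state(); q=s["ee_rot"]; R=Ro.from_quat(np.r_[q[1:],q[0]]).as_matrix()
    a=np.degrees(np.arctan2(R[1,1],R[0,1])); e=np.array([x,y,z])-s["eef_pos"]*1000
    print("t",round(s["clock"],2),"pos",(s["eef_pos"]*1000).round(1),"yaw",round(a,2),"zaxis",R[:,2].round(3),"F",s["contact_force"].round(2),"M",s["wrist_torque"].round(2),"w",round(s["gripper_width"]*95.1,1))
    print("shift now-axes",(R.T@e).round(1),"turn",round(a-yaw,2)); th=np.radians(yaw)
    Y=np.array([np.cos(th),np.sin(th),0]);X=np.array([-Y[1],Y[0],0]);print("after turn",(e@X).round(1),(e@Y).round(1),(-e[2]).round(1))
E
python3 - <<'E'
from m import *
go(534.6,152.9,111,90.8)
p,d=robot.grab_frame("wrist");cv2.imwrite("pics/w1.png",p[...,::-1])
for q,z0,z1 in[("straightedge_grip",.008,.03),("straightedge_grip",.055,.09),("mat",.001,.008)]:
    for r in robot.masks_of("wrist",q): print(q,round(r["conf"],2),rect("wrist",r["pixels"],d,z0,z1))
E
```

```text
clock: 1.73
eef_pos: [0.2672, 0.565, 0.2923]
ee_rot: [0.0, -0.012, 1.0, 0.0]
contact_force: [-0.0, -0.3, 1.2]
gripper_width: 1.0
clock: 2.4
eef_pos: [0.4022, 0.3582, 0.2462]
ee_rot: [0.0, -0.01, 1.0, 0.0]
contact_force: [0.3, 0.1, 0.2]
gripper_width: 1.0
clock: 3.07
eef_pos: [0.5366, 0.1526, 0.2001]
ee_rot: [0.0, -0.009, 1.0, 0.0]
contact_force: [0.3, 0.6, 0.2]
gripper_width: 0.996
clock: 3.23
eef_pos: [0.5364, 0.1528, 0.1999]
ee_rot: [-0.0, -0.008, 1.0, 0.0]
contact_force: [-0.5, 0.5, -0.0]
gripper_width: 1.002
t 3.23 pos [536.4 152.8 199.9] yaw 90.94 zaxis [-0.001  0.    -1.   ] F [-0.47  0.48 -0.03] M [0.03 0.04 0.01] w 95.3
shift now-axes [ 1.7  0.1 88.9] turn 0.14
after turn 1.8 0.1 88.9
straightedge_grip 0.94 [526.4, 155.0, 269.5, 36.1, 1.0, 16.9]
straightedge_grip 0.94 [528.1, 155.5, 93.1, 20.0, 0.8, 68.8]
mat 0.86 [514.5, 159.3, 312.7, 72.8, -1.2, 5.1]
```

```bash
python3 -m crank '[60,1.7,1.5,12,0, 60,0,0,18,0, 60,0,0,18,0, 60,0,0,18,0, 60,0,0,15,0, 60,0,0,8,0, 50,0,0,0,0]' 50
python3 -m crank '[0,0,0,0,0, 0,0,0,0,0, 0,0,0,0,0, 0,0,0,0,0, 0,0,0,0,0, 0,0,0,0,0]'
python3 - <<'E'
from m import *
go(534.6,152.9,111,90.8)
E
```

```text
clock: 4.02
eef_pos: [0.5334, 0.1562, 0.1101]
ee_rot: [-0.001, -0.01, 1.0, -0.0]
contact_force: [-0.2, 0.3, -0.7]
gripper_width: 0.606
clock: 4.52
eef_pos: [0.5343, 0.1554, 0.1116]
ee_rot: [0.0, -0.009, 1.0, 0.0]
contact_force: [0.8, -2.3, 6.6]
gripper_width: 0.207
t 4.52 pos [534.3 155.4 111.6] yaw 91.09 zaxis [ 0.001  0.    -1.   ] F [ 0.76 -2.27  6.62] M [-0.34 -0.07  0.02] w 19.7
shift now-axes [-0.3 -2.5  0.6] turn 0.29
after turn -0.3 -2.5 0.6
```

```bash
python3 -m crank '[0,0,0,-6,0, 0,0,0,-12,0, 0,0,0,-20,0, 0,0,0,-24,0, 0,0,0,-24,0, 0,0,0,-14,0, 0,0,0,0,-3]'
python3 -m crank '[0,0,-12,0,0, 0,1,-24,0,0, 0,1,-24,0,0, 0,1,-24,0,0, 0,1,-24,0,0, 0,1,-24,0,0, 0,1,-24,0,0, 0,1,-24,0,0]'
python3 -m crank '[0,1,-24,0,0, 0,1,-24,0,0, 0,1,-24,0,0, 0,1,-24,0,0, 0,1,-24,0,0, 0,1,-24,0,0, 0,2,-24,0,0, 0,2,-24,0,0]'
python3 -m crank '[0,2,-21,0,0, 0,0,-11,0,0, 0,0,0,0,0, 0,0,0,0,0]'
python3 - <<'E'
from m import *
go(546.2,-240.4,212,94.1)
p,d=robot.grab_frame("wrist");cv2.imwrite("pics/w2.png",p[...,::-1])
for q,z0,z1 in[("straightedge_grip",.09,.14),("layout_board",.008,.016),("batten",.024,.034),("glass1_center",.027,.045),("glass2_center",.027,.045),("glass3_center",.027,.045),("glass4_center",.027,.045)]:
    for r in robot.masks_of("wrist",q): print(q,round(r["conf"],2),rect("wrist",r["pixels"],d,z0,z1))
E
```

```text
clock: 5.1
eef_pos: [0.5348, 0.1557, 0.2146]
ee_rot: [0.002, -0.035, 0.999, 0.0]
contact_force: [0.7, 0.5, -3.4]
gripper_width: 0.209
clock: 5.77
eef_pos: [0.5394, -0.0263, 0.2109]
ee_rot: [-0.001, -0.035, 0.999, 0.0]
contact_force: [-0.0, 1.1, -1.6]
gripper_width: 0.209
clock: 6.43
eef_pos: [0.5429, -0.2184, 0.2108]
ee_rot: [-0.001, -0.035, 0.999, 0.0]
contact_force: [0.8, 0.3, -2.0]
gripper_width: 0.206
clock: 6.77
eef_pos: [0.5435, -0.2489, 0.2108]
ee_rot: [-0.0, -0.035, 0.999, 0.0]
contact_force: [-0.3, 0.6, -3.0]
gripper_width: 0.214
t 6.77 pos [ 543.5 -248.9  210.8] yaw 94.0 zaxis [-0.001  0.001 -1.   ] F [-0.35  0.65 -2.97] M [0.1  0.03 0.03] w 20.3
shift now-axes [-3.3  8.3 -1.2] turn -0.1
after turn -3.3 8.3 -1.2
straightedge_grip 0.76 [505.9, -250.5, 204.2, 36.1, 4.1, 116.0]
layout_board 0.93 [523.1, -163.3, 302.0, 300.5, -86.0, 12.9]
batten 0.56 [524.2, -98.9, 271.4, 42.4, 4.4, 30.4]
glass1_center 0.74 [444.6, -174.9, 62.4, 56.0, -85.8, 34.8]
glass2_center 0.84 [512.9, -175.6, 62.0, 56.2, -82.0, 34.8]
glass3_center 0.86 None
glass3_center 0.84 [561.9, -176.6, 62.0, 23.2, -82.2, 34.8]
glass3_center 0.61 [516.1, -86.3, 270.0, 149.8, 22.3, 30.5]
```

View pics/w2.png

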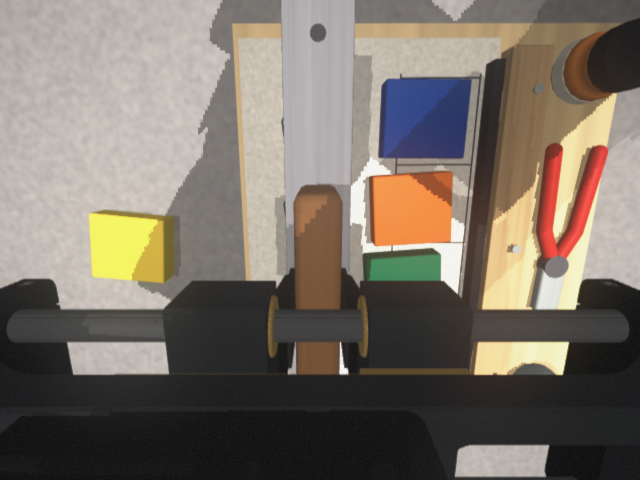

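```bash
python3 -m crank '[0,0,0,6,0, 0,0,0,14,0, 0,0,0,20,0, 0,0,0,20,0, 0,0,0,16,0, 0,0,0,8,0, 0,0,0,4,0, 0,0,0,0,0]'
python3 - <<'E'
from m import *
go(543,-197.7,122.8,94.0)
p,d=robot.grab_frame("wrist")
r=robot.masks_of("wrist","straightedge_grip")[0]["pixels"]
v,u=np.nonzero(r&(d>0));P=w(cam("wrist"),u,v,d[v,u]);P=P[P[:,2]<.034];b=np.polyfit(P[:,0],P[:,2],1)
print("bar slope",b[0],"z mid",b[0]*.5435+b[1],rect("wrist",r,d,.015,.034))
E
```

```text
clock: 7.83
eef_pos: [0.5439, -0.2487, 0.1226]
ee_rot: [-0.0, -0.036, 0.999, 0.0]
contact_force: [-0.4, -0.3, -1.9]
gripper_width: 0.204
t 7.83 pos [ 543.9 -248.7  122.6] yaw 94.09 zaxis [-0.001  0.001 -1.   ] F [-0.37 -0.34 -1.86] M [ 0.04 -0.03 -0.03] w 19.4
shift now-axes [-2.7 51.  -0.2] turn 0.09
after turn -2.7 51.0 -0.2
bar slope -0.0011021169508926276 z mid 0.028553332432205165 [506.9, -252.4, 204.7, 37.6, 4.0, 28.7]
```

```bash
python3 -m crank '[0,0,5,0,0, 0,0,5,0,0, 0,0,2,0,0, 0,0,2,0,0, 0,0,2,0,0, 0,0,2,0,0, 0,0,2,0,0, 0,0,2,0,0]'
python3 -m crank '[0,0,2,0,0, 0,0,2,0,0, 0,0,2,0,0, 0,0,2,0,0, 0,0,2,0,0, 0,0,2,0,0, 0,0,2,0,0, 0,0,1,0,0]'
python3 - <<'E'
from m import *
go(543,-197.7,122.8,94.0)
E
```

```text
clock: 8.6
eef_pos: [0.5424, -0.2268, 0.1232]
ee_rot: [0.0, -0.036, 0.999, -0.0]
contact_force: [0.9, -2.3, -2.6]
gripper_width: 0.21
clock: 9.27
eef_pos: [0.5414, -0.2117, 0.1232]
ee_rot: [0.0, -0.036, 0.999, -0.0]
contact_force: [0.7, -4.9, -3.0]
gripper_width: 0.207
t 9.27 pos [ 541.4 -211.7  123.2] yaw 94.1 zaxis [ 0. -0. -1.] F [ 0.68 -4.92 -3.01] M [-0.83 -0.08  0.02] w 19.7
shift now-axes [-2.6 13.9  0.4] turn 0.1
after turn -2.6 13.9 0.4
```

```bash
for i in 1 2; do :; done
python3 -m crank '[0,0,1,0,0, 0,0,1,0,0, 0,0,1,0,0, 0,0,1,0,0, 0,0,1,0,0, 0,0,1,0,0, 0,0,1,0,0, 0,0,1,0,0]'
python3 - <<'E'
from m import *
go(543,-197.7,122.8,94.0)
p,d=robot.grab_frame("top");cv2.imwrite("pics/t2.png",cv2.resize(p[110:310,270:460,::-1],None,fx=3,fy=3,interpolation=cv2.INTER_CUBIC))
for q,z0,z1 in[("batten",.024,.034),("glass1_center",.027,.045),("glass2_center",.027,.045),("glass3_center",.027,.045),("glass4_center",.027,.045)]:
    for r in robot.masks_of("top",q): print(q,round(r["conf"],2),rect("top",r["pixels"],d,z0,z1))
E
```

```text
clock: 9.93
eef_pos: [0.5408, -0.2039, 0.1232]
ee_rot: [0.0, -0.036, 0.999, -0.0]
contact_force: [0.5, -4.9, -2.6]
gripper_width: 0.209
t 9.93 pos [ 540.8 -203.9  123.2] yaw 94.09 zaxis [ 0. -0. -1.] F [ 0.47 -4.9  -2.56] M [-0.92 -0.02 -0.02] w 19.8
shift now-axes [-2.7  6.   0.4] turn 0.09
after turn -2.7 6.0 0.4
batten 0.68 [642.1, -90.4, 85.9, 40.1, 3.6, 29.4]
glass3_center 0.81 None
glass4_center 0.59 [639.1, -143.6, 54.9, 50.3, -86.1, 33.7]
```

View pics/t2.png

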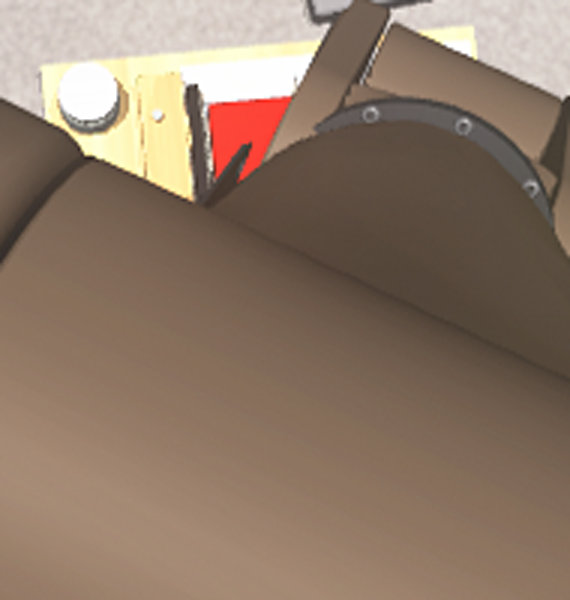

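```bash
python3 -m crank '[0,0,0.7,0,0, 0,0,0.7,0,0, 0,0,0.6,0,0, 0,0,0,0,0]'; python3 - <<'E'
from m import *
go(543,-197.7,122.8,94.0)
E
```

```text
clock: 10.57
eef_pos: [0.5407, -0.2019, 0.1232]
ee_rot: [0.0, -0.036, 0.999, -0.0]
contact_force: [0.5, -4.6, -2.8]
gripper_width: 0.208
t 10.57 pos [ 540.7 -201.9  123.2] yaw 94.09 zaxis [ 0. -0. -1.] F [ 0.48 -4.56 -2.79] M [-0.9  -0.09 -0.03] w 19.8
shift now-axes [-2.6  4.1  0.4] turn 0.09
after turn -2.6 4.1 0.4
```

```bash
python3 -m crank '[0,0,0.4,0,0, 0,0,0.4,0,0, 0,0,0.4,0,0]'; python3 - <<'E'
from m import *
go(543,-197.7,122.8,94.0)
E
```

```text
clock: 10.82
eef_pos: [0.5406, -0.2008, 0.1232]
ee_rot: [0.0, -0.036, 0.999, -0.0]
contact_force: [0.6, -5.8, -1.4]
gripper_width: 0.206
t 10.82 pos [ 540.6 -200.8  123.2] yaw 94.08 zaxis [ 0. -0. -1.] F [ 0.56 -5.84 -1.41] M [-0.97 -0.06  0.02] w 19.6
shift now-axes [-2.7  2.9  0.4] turn 0.08
after turn -2.7 2.9 0.4
```

```bash
python3 -m crank '[0,0,0.3,0,0, 0,0,0.3,0,0, 0,0,0.3,0,0]'; python3 - <<'E'
from m import *
go(543,-197.7,122.8,94.0)
E
```

```text
clock: 11.07
eef_pos: [0.5405, -0.1999, 0.1232]
ee_rot: [0.0, -0.036, 0.999, -0.0]
contact_force: [0.8, -4.9, -2.1]
gripper_width: 0.208
t 11.07 pos [ 540.5 -199.9  123.2] yaw 94.09 zaxis [ 0. -0. -1.] F [ 0.81 -4.94 -2.12] M [-0.98 -0.08 -0.04] w 19.8
shift now-axes [-2.7  2.   0.4] turn 0.09
after turn -2.7 2.0 0.4
```

```bash
python3 -m crank '[0,0,0.3,0,0, 0,0,0.3,0,0, 0,0,0.3,0,0]'; python3 - <<'E'
from m import *
go(543,-197.7,122.8,94.0)
E
```

```text
clock: 11.32
eef_pos: [0.5405, -0.199, 0.1233]
ee_rot: [0.0, -0.036, 0.999, -0.0]
contact_force: [-0.1, -7.0, -2.3]
gripper_width: 0.207
t 11.32 pos [ 540.5 -199.   123.3] yaw 94.09 zaxis [ 0. -0. -1.] F [-0.06 -7.01 -2.35] M [-1.51  0.07 -0.02] w 19.7
shift now-axes [-2.6  1.1  0.5] turn 0.09
after turn -2.6 1.1 0.5
```

```bash
python3 -m crank '[0,0,0.3,0,0, 0,0,0.3,0,0]'; python3 - <<'E'
from m import *
go(543,-197.7,122.8,94.0)
E
```

```text
clock: 11.48
eef_pos: [0.5404, -0.1989, 0.1233]
ee_rot: [0.0, -0.036, 0.999, -0.0]
contact_force: [-1.2, -10.7, -2.8]
gripper_width: 0.207
t 11.48 pos [ 540.4 -198.9  123.3] yaw 94.11 zaxis [ 0.    -0.001 -1.   ] F [ -1.22 -10.71  -2.83] M [-2.3   0.14 -0.05] w 19.7
shift now-axes [-2.7  1.   0.5] turn 0.11
after turn -2.7 1.0 0.5
```

```bash
python3 -m crank '[0,0,0,0,0, 0,0,0,0,0, 0,0,0,0,0]'; python3 - <<'E'
from m import *
go(543,-197.7,122.8,94.0)
E
```

```text
clock: 11.73
eef_pos: [0.5404, -0.1989, 0.1233]
ee_rot: [0.0, -0.036, 0.999, -0.0]
contact_force: [-0.7, -8.9, -2.6]
gripper_width: 0.209
t 11.73 pos [ 540.4 -198.9  123.3] yaw 94.1 zaxis [ 0.    -0.001 -1.   ] F [-0.67 -8.93 -2.64] M [-1.85  0.11  0.04] w 19.9
shift now-axes [-2.6  1.1  0.5] turn 0.1
after turn -2.6 1.1 0.5
```

```bash
python3 -m crank '[0,0,0,0,0, 0,0,0,0,0, 0,0,0,0,0, 0,0,0,0,0, 0,0,0,0,0]'; python3 - <<'E'
from m import *
go(543,-197.7,122.8,94.0)
p,d=robot.grab_frame("wrist");cv2.imwrite("pics/w3.png",p[...,::-1])
for q,z0,z1 in[("straightedge_grip",.02,.034),("batten",.024,.034),("glass1_center",.032,.045),("glass2_center",.032,.045)]:
    for r in robot.masks_of("wrist",q): print(q,round(r["conf"],2),rect("wrist",r["pixels"],d,z0,z1))
E
```

```text
clock: 12.15
eef_pos: [0.5404, -0.1989, 0.1233]
ee_rot: [0.0, -0.036, 0.999, -0.0]
contact_force: [-0.5, -8.6, -1.8]
gripper_width: 0.208
t 12.15 pos [ 540.4 -198.9  123.3] yaw 94.1 zaxis [ 0.    -0.001 -1.   ] F [-0.53 -8.61 -1.78] M [-1.8   0.07  0.04] w 19.8
shift now-axes [-2.7  1.   0.5] turn 0.1
after turn -2.7 1.0 0.5
straightedge_grip 0.6 [502.7, -201.7, 204.3, 36.1, 4.1, 28.1]
straightedge_grip 0.34 [410.7, -68.2, 43.5, 16.8, 43.1, 28.1]
batten 0.93 [533.8, -98.8, 282.7, 42.4, 4.2, 30.2]
glass1_center 0.64 [442.6, -156.9, 62.4, 55.8, -85.9, 34.4]
glass1_center 0.31 [658.5, -49.5, 21.1, 5.7, -42.3, 34.7]
glass2_center 0.81 [512.2, -151.9, 62.4, 55.5, -85.9, 34.4]
```

View pics/w3.png

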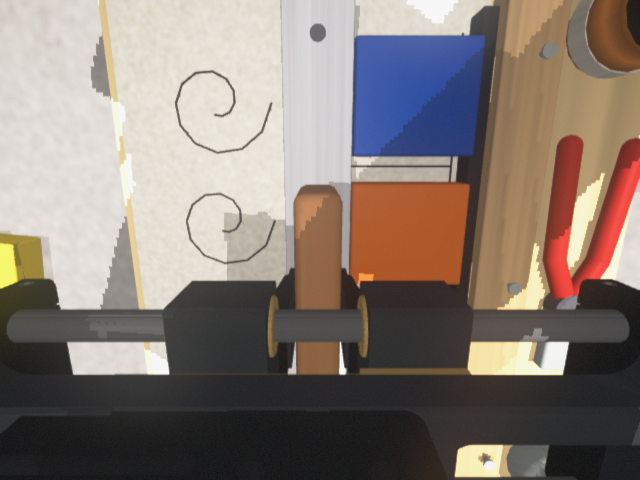

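```bash
python3 -m crank '[0,0,0.1,0,0, 0,0,0.1,0,0, 0,0,0,0,0, 0,0,0,0,0]'; python3 - <<'E'
from m import *
go(543,-197.7,122.8,94.0)
E
```

```text
clock: 12.73
eef_pos: [0.5404, -0.1989, 0.1233]
ee_rot: [0.0, -0.036, 0.999, -0.001]
contact_force: [-0.9, -11.0, -2.1]
gripper_width: 0.208
t 12.73 pos [ 540.4 -198.9  123.3] yaw 94.1 zaxis [ 0.001 -0.001 -1.   ] F [ -0.87 -10.97  -2.11] M [-2.16  0.09 -0.  ] w 19.7
shift now-axes [-2.6  1.   0.5] turn 0.1
after turn -2.6 1.0 0.5
```

```bash
python3 -m crank '[0,0,0,0,0, 0,0,0,0,0, 0,0,0,0,0, 0,0,0,0,0, 0,0,0,0,0, 0,0,0,0,0]'; python3 - <<'E'
from m import *
go(543,-197.7,122.8,94.0)
E
```

```text
clock: 13.23
eef_pos: [0.5404, -0.1989, 0.1232]
ee_rot: [0.0, -0.036, 0.999, -0.001]
contact_force: [0.0, -9.2, -3.0]
gripper_width: 0.205
t 13.23 pos [ 540.4 -198.9  123.2] yaw 94.1 zaxis [ 0.001 -0.001 -1.   ] F [ 0.02 -9.21 -2.95] M [-2.12  0.07  0.02] w 19.5
shift now-axes [-2.6  1.   0.4] turn 0.1
after turn -2.6 1.0 0.4
```

Pressed at about 10 N with no moment about the vertical axis. Backing off squarely, lifting and checking the row.

```bash
python3 -m crank '[0,0,-0.5,0,0, 0,0,-0.5,0,0, 0,0,-1,0,0, 0,0,-3,0,0, 0,0,-8,0,0, 0,0,-12,0,0, 0,0,-12,0,0, 0,0,-6,0,0]'
python3 -m crank '[0,0,0,-5,0, 0,0,0,-12,0, 0,0,0,-20,0, 0,0,0,-24,0, 0,0,0,-24,0, 0,0,0,-15,0, 0,0,0,0,0]'
python3 - <<'E'
from m import *
go(534,155.4,212,91)
E
```

```text
clock: 13.9
eef_pos: [0.5436, -0.2431, 0.1232]
ee_rot: [0.0, -0.035, 0.999, -0.0]
contact_force: [0.4, -0.5, -2.8]
gripper_width: 0.208
clock: 14.48
eef_pos: [0.5442, -0.241, 0.2274]
ee_rot: [0.003, -0.036, 0.999, -0.001]
contact_force: [-0.8, -0.4, -3.1]
gripper_width: 0.208
t 14.48 pos [ 544.2 -241.   227.4] yaw 94.11 zaxis [ 0.005 -0.003 -1.   ] F [-0.78 -0.43 -3.1 ] M [ 0.05 -0.02 -0.02] w 19.7
shift now-axes [-18.2 396.2  14.3] turn 3.11
after turn 3.2 396.5 15.4
```

```bash
python3 -m crank '[0,0,0,0,5.5, 0,0,12,0,0, 0,2,24,0,0, 0,2,24,0,0, 0,2,24,0,0, 0,2,24,0,0, 0,2,24,0,0, 0,2,24,0,0]'
python3 -m crank '[0,2,24,0,0, 0,2,24,0,0, 0,2,24,0,0, 0,2,24,0,0, 0,2,24,0,0, 0,2,24,0,0, 0,2,24,0,0, 0,2,24,0,0]'
python3 -m crank '[0,2,24,0,0, 0,2,18,0,0, 0,0,9.5,0,0, 0,0,0,0,0, 0,0,0,0,0]'
python3 - <<'E'
from m import *
go(522,159.2,111.6,88.6)
p,d=robot.grab_frame("top");cv2.imwrite("pics/t3.png",cv2.resize(p[100:320,180:460,::-1],None,fx=2.5,fy=2.5,interpolation=cv2.INTER_CUBIC))
for q,z0,z1 in[("layout_board",.008,.016),("batten",.024,.034),("glass1_center",.027,.045),("glass2_center",.027,.045),("glass3_center",.027,.045),("glass4_center",.027,.045)]:
    for r in robot.masks_of("top",q): print(q,round(r["conf"],2),rect("top",r["pixels"],d,z0,z1))
p,d=robot.grab_frame("wrist");cv2.imwrite("pics/w4.png",p[...,::-1])
for q,z0,z1 in[("straightedge_grip",.11,.14),("mat",.001,.008)]:
    for r in robot.masks_of("wrist",q): print(q,round(r["conf"],2),rect("wrist",r["pixels"],d,z0,z1))
E
```

```text
clock: 15.15
eef_pos: [0.5345, -0.0826, 0.2226]
ee_rot: [-0.001, 0.011, 1.0, 0.0]
contact_force: [1.4, 0.0, -3.1]
gripper_width: 0.211
clock: 15.82
eef_pos: [0.5229, 0.1095, 0.2227]
ee_rot: [-0.001, 0.011, 1.0, 0.0]
contact_force: [0.7, 0.1, -3.1]
gripper_width: 0.206
clock: 16.23
eef_pos: [0.5209, 0.1593, 0.2229]
ee_rot: [-0.0, 0.011, 1.0, -0.0]
contact_force: [-0.0, -0.8, -3.4]
gripper_width: 0.21
t 16.23 pos [520.9 159.3 222.9] yaw 88.71 zaxis [-0.001 -0.    -1.   ] F [-0.03 -0.82 -3.44] M [-0.02  0.08 -0.05] w 20.0
shift now-axes [ -1.2  -0.  111.3] turn 0.11
after turn -1.1 -0.1 111.3
layout_board 0.67 [540.8, -162.9, 341.0, 300.8, 4.0, 12.1]
batten 0.9 [535.8, -98.8, 300.2, 42.3, 4.0, 29.5]
glass1_center 0.96 [267.3, -213.3, 80.6, 73.4, 33.2, 28.9]
glass1_center 0.66 [439.9, -156.3, 61.9, 55.9, -86.2, 33.9]
glass2_center 0.87 [509.6, -151.7, 62.4, 56.4, -86.0, 33.8]
glass3_center 0.79 None
glass3_center 0.63 [575.5, -146.7, 61.8, 56.6, -85.8, 33.8]
glass4_center 0.77 [633.7, -141.9, 63.9, 61.1, -86.1, 33.6]
straightedge_grip 0.55 [483.8, 159.9, 204.4, 36.3, -1.5, 128.2]
straightedge_grip 0.36 None
mat 0.91 [463.6, 158.7, 203.1, 71.2, -1.7, 4.5]
```

View pics/t3.png

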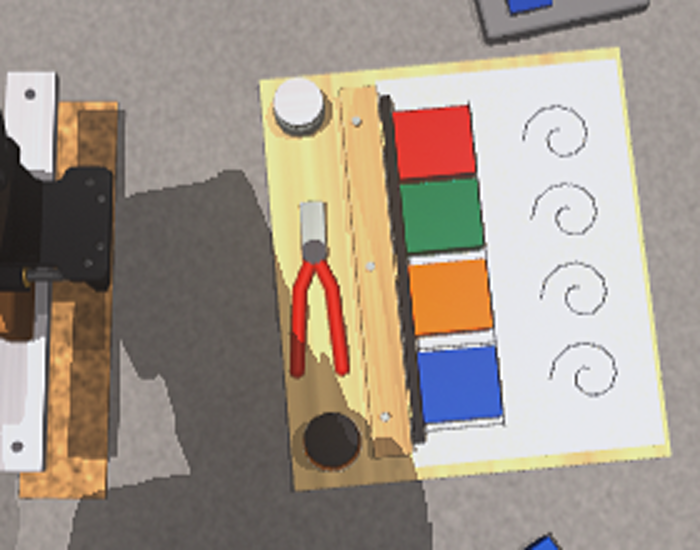

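The row is flush and square against the strip in the top view (pieces 1 to 4 all at about −86°, in line). Lowering the bar onto the mat.

```bash
python3 -m crank '[0,-1,0,8,0, 0,0,0,18,0, 0,0,0,24,0, 0,0,0,24,0, 0,0,0,18,0, 0,0,0,9,0, 0,0,0,4,0, 0,0,0,0,0]'
python3 - <<'E'
from m import *
go(522,159,111.6,88.6)
p,d=robot.grab_frame("wrist")
for q,z0,z1 in[("straightedge_grip",.014,.034),("mat",.001,.009)]:
    for r in robot.masks_of("wrist",q): print(q,round(r["conf"],2),rect("wrist",r["pixels"],d,z0,z1))
E
```

```text
clock: 17.4
eef_pos: [0.5222, 0.1591, 0.1176]
ee_rot: [-0.001, 0.012, 1.0, -0.0]
contact_force: [0.7, -0.4, -3.5]
gripper_width: 0.207
t 17.4 pos [522.2 159.1 117.6] yaw 88.59 zaxis [-0.001 -0.    -1.   ] F [ 0.74 -0.4  -3.53] M [ 0.03 -0.   -0.02] w 19.7
shift now-axes [ 0.2 -0.1  6. ] turn -0.01
after turn 0.2 -0.1 6.0
straightedge_grip 0.86 [484.8, 160.4, 204.0, 36.1, -1.4, 23.7]
mat 0.85 [486.4, 158.0, 221.2, 71.5, -1.4, 5.8]
```

```bash
python3 - <<'E'
from m import *
p,d=robot.grab_frame("wrist");cv2.imwrite("pics/w5.png",p[...,::-1])
c=cam("wrist");t=np.radians(-1.4);n=np.array([-np.sin(t),np.cos(t)])
for q,z0,z1 in[("straightedge_grip",.014,.034),("mat",.001,.009)]:
    r=robot.masks_of("wrist",q)[0]["pixels"];v,u=np.nonzero(r&(d>0));P=w(c,u,v,d[v,u]);P=P[(P[:,2]>z0)&(P[:,2]<z1)]
    k=(P[:,:2]-[.522,.159])@n*1000;x=P[:,0]
    for a in np.arange(.38,.5,.02):
        s=(x>a)&(x<a+.02)
        if s.sum()>20: print(q,round(a,2),k[s].min().round(1),k[s].max().round(1))
E
```

```text
straightedge_grip 0.38 -17.6 18.6
straightedge_grip 0.4 -17.5 18.5
straightedge_grip 0.42 -17.5 18.5
straightedge_grip 0.44 -17.7 18.5
straightedge_grip 0.46 -17.6 18.5
straightedge_grip 0.48 -17.7 18.4Traceback (most recent call last):
  File "<stdin>", line 5, in <module>
IndexError: list index out of range
```

View pics/w5.png

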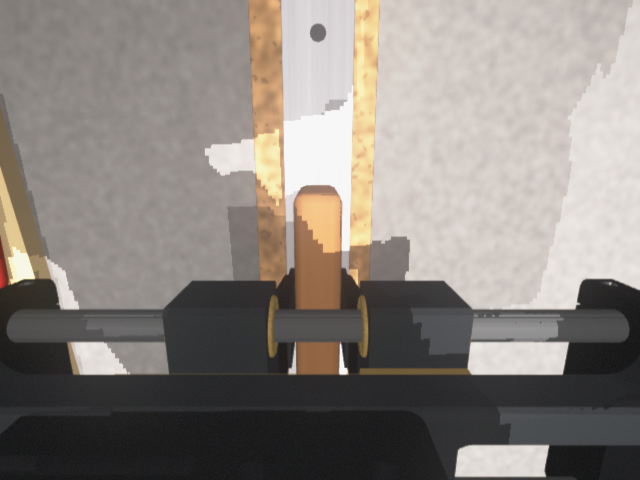

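The bar is about 1–2 mm too far toward +y: the cork margin at row 100 is 30 px (254–284) on the left and 23 px (353–376) on the right. I'll shift it a little and set it down gently.

```bash
python3 -m crank '[0,0,-1.2,2,-0.3, 0,0,0,1.5,0, 0,0,0,1,0, 0,0,0,0.5,0, 0,0,0,0,0]'; python3 - <<'E'
from m import *
go(522,158,111.6,88.9)
E
```

```text
clock: 18.12
eef_pos: [0.5222, 0.1579, 0.1131]
ee_rot: [-0.0, 0.01, 1.0, 0.0]
contact_force: [0.0, 0.3, -3.8]
gripper_width: 0.209
t 18.12 pos [522.2 157.9 113.1] yaw 88.88 zaxis [-0.  0. -1.] F [ 0.01  0.28 -3.81] M [ 0.08 -0.01 -0.04] w 19.8
shift now-axes [0.2 0.1 1.5] turn -0.02
after turn 0.2 0.1 1.5
```

```bash
python3 -m crank '[0,0,0,0.4,0, 0,0,0,0.3,0, 0,0,0,0,0]'; python3 - <<'E'
from m import *
go(522,158,111.6,88.9)
E
```

```text
clock: 18.37
eef_pos: [0.5223, 0.1579, 0.1125]
ee_rot: [0.0, 0.01, 1.0, 0.0]
contact_force: [-0.1, -0.8, -2.5]
gripper_width: 0.21
t 18.37 pos [522.3 157.9 112.5] yaw 88.89 zaxis [ 0.  0. -1.] F [-0.1  -0.76 -2.47] M [ 0.04 -0.03  0.01] w 19.9
shift now-axes [0.3 0.1 0.9] turn -0.01
after turn 0.3 0.1 0.9
```

```bash
python3 -m crank '[0,0,0,0.3,0, 0,0,0,0.3,0, 0,0,0,0,0]'; python3 - <<'E'
from m import *
go(522,158,111.6,88.9)
E
```

```text
clock: 18.62
eef_pos: [0.5222, 0.1579, 0.1119]
ee_rot: [0.0, 0.01, 1.0, 0.0]
contact_force: [0.5, 0.3, -2.5]
gripper_width: 0.206
t 18.62 pos [522.2 157.9 111.9] yaw 88.89 zaxis [ 0.  0. -1.] F [ 0.47  0.32 -2.46] M [0.1  0.08 0.01] w 19.6
shift now-axes [0.2 0.1 0.3] turn -0.01
after turn 0.2 0.1 0.3
```

```bash
python3 -m crank '[0,0,0,0.3,0, 0,0,0,0.2,0, 0,0,0,0,0]'; python3 - <<'E'
from m import *
go(522,158,111.6,88.9)
E
```

```text
clock: 18.87
eef_pos: [0.5223, 0.1579, 0.1116]
ee_rot: [0.0, 0.01, 1.0, 0.0]
contact_force: [-0.8, 0.0, 0.6]
gripper_width: 0.209
t 18.87 pos [522.3 157.9 111.6] yaw 88.89 zaxis [ 0.  0. -1.] F [-0.84  0.02  0.61] M [-0.01  0.1  -0.07] w 19.8
shift now-axes [0.3 0.1 0. ] turn -0.01
after turn 0.3 0.1 0.0
```

Touchdown: Fz rose from −3 to +0.6 N. Releasing and retreating.

```bash
python3 -m crank '[26,0,0,0,0, 40,0,0,0,0, 50,0,0,0,0, 60,0,0,0,0, 60,0,0,0,0, 60,0,0,0,0]'
python3 -m crank '[60,0,0,-8,0, 60,0,0,-16,0, 60,0,0,-24,0, 60,0,0,-30,0, 60,0,0,-30,0, 60,0,0,-20,0, 60,0,0,0,0]'
python3 -m crank '[60,0,25,0,0, 60,0,30,0,0, 60,0,30,0,0, 60,0,30,0,0, 60,0,30,0,0, 60,0,15,0,0, 60,0,0,0,0]'
python3 - <<'E'
from m import *
go(522,158,111.6,88.9)
p,d=robot.grab_frame("top");cv2.imwrite("pics/t4.png",cv2.resize(p[100:320,180:460,::-1],None,fx=2.5,fy=2.5,interpolation=cv2.INTER_CUBIC))
for q,z0,z1 in[("straightedge_grip",.008,.03),("mat",.001,.008),("batten",.024,.034),("glass1_center",.027,.045),("glass2_center",.027,.045),("glass3_center",.027,.045),("glass4_center",.027,.045)]:
    for r in robot.masks_of("top",q): print(q,round(r["conf"],2),rect("top",r["pixels"],d,z0,z1))
E
```

```text
clock: 19.37
eef_pos: [0.5223, 0.1579, 0.1114]
ee_rot: [0.0, 0.01, 1.0, 0.0]
contact_force: [0.6, -0.4, 0.2]
gripper_width: 0.567
clock: 19.95
eef_pos: [0.5232, 0.1581, 0.244]
ee_rot: [0.003, 0.01, 1.0, 0.001]
contact_force: [0.5, -0.6, 0.4]
gripper_width: 0.631
clock: 20.53
eef_pos: [0.5248, 0.3202, 0.2388]
ee_rot: [-0.0, 0.008, 1.0, 0.0]
contact_force: [0.0, 0.0, -0.4]
gripper_width: 0.637
t 20.53 pos [524.8 320.2 238.8] yaw 89.04 zaxis [-0.  0. -1.] F [ 0.05  0.01 -0.44] M [ 0.01 -0.01  0.02] w 60.6
shift now-axes [ 1.000e-01 -1.622e+02  1.272e+02] turn 0.14
after turn -0.3 -162.2 127.2
straightedge_grip 0.92 [523.1, 158.2, 290.2, 37.4, -1.1, 15.9]
mat 0.93 [522.6, 157.4, 328.5, 70.9, -1.5, 4.0]
batten 0.71 [535.7, -99.7, 299.7, 43.9, 4.0, 29.4]
glass1_center 0.61 [439.9, -156.2, 61.7, 55.9, -85.8, 33.8]
glass1_center 0.33 [520.4, 149.1, 108.1, 14.6, -9.0, 35.6]
glass2_center 0.77 [509.7, -150.3, 64.3, 56.1, -86.0, 33.7]
glass2_center 0.22 [439.9, -156.3, 61.7, 56.0, -85.7, 33.8]
glass3_center 0.77 [575.5, -146.6, 63.3, 57.4, -85.4, 33.7]
glass3_center 0.76 None
glass4_center 0.9 [635.5, -142.3, 61.6, 56.3, -86.3, 33.6]
```

View pics/t4.png

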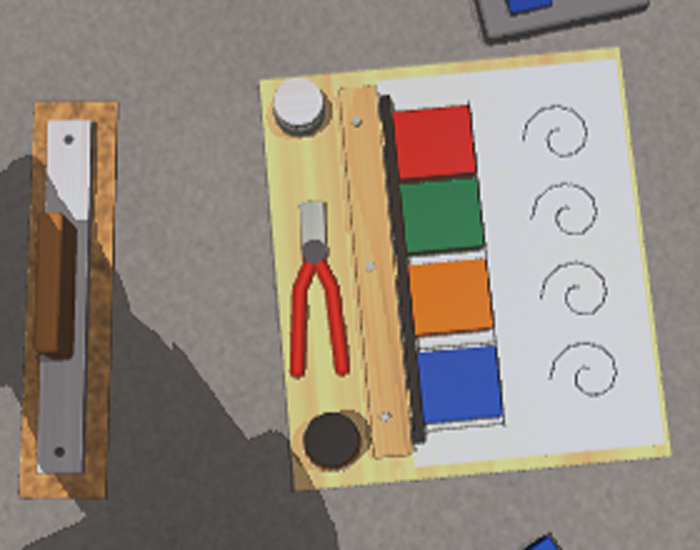

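```bash
python3 -c "
from bench import robot
print(robot.close_job())"
```

```text
the job is handed in; nothing more can be done
None
```

The job is handed in at about 21 s of the 64 s allowed. All four slabs sit flush against the margin strip, and the straightedge is back on its mat.

**Pushing the glass:** I took the straightedge by its grip and pushed the row up in one squared stroke, with the bar about 3 mm above the board. The row took about 5 N to slide. I then pressed it home for about 1.7 s. The force readings during the press ran from 8.6 to 11.0 N, and no reading passed 15 N. There was almost no moment about the vertical, so both ends of the row were pressing evenly.

**Straightedge:** I lowered it onto the mat until the force showed contact, then let go and moved the arm clear.

**Final top-view checks:**

| Check | Result |
|---|---|
| Angle of pieces 1 to 4 | −85.4° to −86.3° (square to the batten is −86°) |
| Row straightness | Three centres within about 0.5 mm of a line at the batten's angle; piece 2 reads about 1 mm off |
| Straightedge on mat | Within about 1 mm of the middle and about 0.4° from parallel |
| Jar, pliers and tin | Where they were at the start, by eye in the picture |

**Disagreements:**
- **Piece 2:** the 1 mm deviation comes with a mask about 2 mm too long. The view just before put it in line, so I read it as mask error.
- **Piece 4:** its mask was poor in two earlier top views and clean in the last one.
- **Cameras:** the top and wrist cameras differed by up to about 2 mm in y. I placed the bar by its position relative to the mat.

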